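# Uncover the supply valves and shut off the water

## Task

The microscope bench's water has to be turned off at the supply box. Push the green sliding cover all the way back along its rails, away from the valves, without lifting it; then push the blue handle with the white dot round until it is fully shut, crosswise to its pipe against its stop. Leave the yellow handle and the cup, jar and mouse where they are.

Things in the scene. Friction and masses are not known exactly. Their poses are not given: they have to be found in the camera images.
- box: White supply box fixed on the bench, 300 mm (its x) by 270 mm (its y), rim 80 mm high. Origin: centre of its underside on the bench; x points from the valve compartment to the closed deck, y across, z up. The open-topped valve compartment is inside x -144 to -3 mm, y -129 to 129 mm, at first hidden by the cover; the half at +x is a closed grey deck 80 mm high over which the cover slides. Two 7 mm wide guide rails along the y edges rise to 89 mm.
- cover_slide (a joint): Travel in m of the green cover along the box's +x: 0 = compartment covered, 0.145 = end stop, compartment fully uncovered. It starts between 0 and 0.025. Slides with about 2.5 N of friction plus light damping and stays where it is left. The cover is a loose-lying plate, 148 mm along x by 250 mm along y by 7 mm thick, its underside at 80 mm and top at 87 mm above the bench; it weighs about 0.4 kg and rails keep it straight, but it can be lifted off upward, which is not wanted.
- ledge (a point): Centre of the black finger ledge standing on the cover: 14 mm thick (box x), 120 mm long (box y), 18 mm high, from 87 to 105 mm above the bench; moves with the cover. With the cover at 0 it lies at x = -90 mm, y = 0 in the box frame. Pushing its -x face towards +x opens the cover.
- blue_handle (a joint): Angle in rad of the blue handle (the water valve, to be shut; marked with a white dot 9 mm wide near its free end): 0 = open, handle points along its pipe to the box's -x; grows clockwise seen from above; 1.571 = shut at its stop, handle points across the pipe to the box's +y. It starts between 0 and 0.3. Friction about 0.09 N m plus light damping; it stays where it is left.
- blue_pivot (a point): On the vertical turning axis of the blue handle, at the handle's mid height (57 mm above the bench). It lies at x = -45 mm and y = -55 or +55 mm in the box frame (the blue and yellow valves may be swapped). The handle is a bar 12 mm wide and 14 mm high (50 to 64 mm above the bench) that reaches 60 mm out from the axis, with a hub of 24 mm diameter; under it a horizontal brass valve body and copper pipe along the box's x reach up to 37 mm above the bench.
- blue_tip (a point): Point on the blue handle's centre line, 55 mm out from its axis; turns with the handle.
- yellow_pivot (a point): Same as blue_pivot for the yellow handle (the air valve, of the same shape, without a dot), which is to be left alone.
- yellow_tip (a point): Point on the yellow handle's centre line, 55 mm out from its axis. The yellow handle starts between 0 and 0.3 rad from its pipe, like the blue one, and is left there.
- cup: Loose white cup, 70 mm across, 85 mm high, beside the box. Origin: centre of its underside. Bystander.
- jar: Loose amber jar with a white cap, 64 mm across, 90 mm high, beside the box. Origin: centre of its underside. Bystander.
- mouse: Loose white computer mouse, 105 by 60 mm, 33 mm high. Origin: centre of its underside. Bystander.

How it is judged:
On the way, in this order (a step that is already met when the one before it is completed fails the run):
1. the cover is pushed all the way back (within 15 mm of its stop) while the blue handle is still open (value of joint cover_slide above 0.13 m and value of joint blue_handle below 0.6 rad), for 0.2 s.
2. the blue handle is pushed shut (within 0.13 rad of its stop) (value of joint blue_handle above 1.44 rad), for 0.2 s.
At the end, for the whole second after the job is handed in: The cover lies down on its rails within 15 mm of its back stop, the blue handle is within 0.13 rad of its shut stop, the yellow handle's tip is within 10 mm of where it was, and cup, jar and mouse stand upright, at rest, within 20 mm of where they were (value of joint cover_slide above 0.13 m and z of ledge in the frame of box below 0.101 m and value of joint blue_handle above 1.44 rad and distance of yellow_tip from where it was at the start of the episode below 0.01 m and distance of each of cup, jar, mouse from where it was at the start of the episode below 0.02 m and angle between each of cup, jar, mouse's own z axis and vertical below 0.2 rad and linear speed of each of cup, jar, mouse below 0.02 m/s); the robot touches nothing.
It fails at once if the cover is lifted off its rails (by more than 12 mm) (z of ledge in the frame of box above 0.108 m).
It fails at once if the yellow handle is turned (tip moved more than 10 mm) (distance of yellow_tip from where it was at the start of the episode above 0.01 m).
It fails at once if the cup, jar or mouse is lifted, carried or pushed more than 20 mm (distance of any of cup, jar, mouse from where it was at the start of the episode above 0.02 m).
It also fails if it takes over 48 s, if anything falls off the work surface, if the arm or the gripper's body presses on something with over 40 N, if the wrist force passes 120 N, or if a joint passes its speed limit or range.

## Robot

A 7-joint arm with a two-finger parallel gripper is mounted at the origin on the work surface. World frame = base frame: x ahead of the robot, y to its left, z up, the work surface at z = 0. Lengths are in m, angles in rad, forces in N, time in s.
With the tool pointing down it reaches from about 0.4 to 0.85 m from the base axis. Payload 10.4 kg.
Tool frame: the origin (TCP) lies midway between the tips of the shut fingers; the grasp point (between the pads) lies 19 mm behind it; z points along the fingers, x is the direction in which the jaws open and shut, and the axes are right-handed (so a half turn about z gives the same grasp; the last joint's range is limited). The gripper opens to 87 mm and grips with 3 to 60 N. Pads are 19 mm wide; open, the fingers measure 117 mm over their backs; the gripper's body (75 mm by 190 mm) begins 51 mm behind the grasp point.
Start: joints at [1.132, 0.332, -0.065, 1.46, 0.022, 1.35, -0.088], TCP at [0.252, -0.572, 0.223] pointing down, gripper open.
Joint ranges: [-2.6, 2.6], [-0.5, 2.12], [-1.47, 1.34], [0.16, 2.42], [-1.27, 4.41], [0.06, 2.06], [-2.6, 2.6]. Speed limits (rad/s): [2.22, 2.22, 2.79, 2.79, 3.14, 3.14, 3.14].

## Interface

Orientations are given as a unit quaternion [w, x, y, z].
In Python, from bench import observe, capture, camera_params, hand_in gives the robot as it stands.
- The arm moves only by the tool apply_moves, never from a script. Its argument "plan" is a list of rows, each a list of 7 numbers: the closure, from -1 (fully open) to 1 (shut), then the shift along the tool's x, y, z in cm, then the turn, a rotation vector about the tool's x, y, z in rad. A call has exactly 8 rows; each row shifts and turns the commanded pose from where the row before left it, along the tool's axes as they then stand; what a row does not reach is not made up. A row lasts 1/8 s, in which the tool goes at most 62.5 mm and 10.7 degrees, less where a joint would pass 70% of its speed; a pose out of reach is approached as far as the arm can. A call with a gripper value outside its range is refused whole. The fingers move at their own pace and stop on an object; the grip force is fixed at half the most. Time passes only in rows, so rows that do not move let the fingers close, or fill a call up. It gives the time, the measured TCP pose, the force and the opening at its end, in the units of the state.
- observe(): the state, without advancing time (a new reading comes with each control period).
- capture(name): name is "scene" or "top" or "wrist"; returns the picture (384x512x3 uint8, red, green, blue); there is no depth.
- camera_params(name): a dict with "mtx" (3x3 intrinsics, pixels), "R" (3x3) and "t" (3): a world point X has camera coordinates R X + t; the wrist camera has in their place "hand_eye" (4x4, takes a point from camera to tool coordinates, whose origin is the TCP and whose axes are the tool frame's). Camera axes: x right, y down, z forward; pixel columns grow to the right and rows downward; lengths in m; the calibration is good to about 2 mm. A picture is of the moment at which its call begins: read the wrist's pose just before it. camera_params takes no time and is no camera call.
- hand_in(): hands the job in, once; it reports no verdict.
The state is a dict: "clock": time; "joints": joint angles; "qd": joint speeds; "joint_efforts": joint torques, N m; "eef_pos": TCP position; "eef_rot": TCP orientation; "ft_force": force on the tool from outside, world axes, zero at the start; "moment": the same for the moment, N m; "finger_gap": opening from 0.0 (shut) to 1.0 (fully open).
Only numpy, scipy, OpenCV 4.12 (cv2) and the standard library are available. Lean on these libraries where they do the work, as an engineer would, in place of code of your own. Each camera call takes 0.05 s, during which the arm holds its last target.

## Working session

There is one attempt and no reset: what is moved stays moved. The work goes in short steps, Python scripts to look and compute and a tool call to move; the robot and the scene stay as the last step left them, time stands still between calls to the robot, and variables do not carry over. Pictures are saved under pics/ and viewed, and the job is handed in when it is done.

Besides the shell and the picture viewer there is one more tool, called after "Emit:" as name(argument=value, ...) on one line, values as JSON. apply_moves: Moves the arm, as the interface text tells. Its arguments: {"type":"object","properties":{"plan":{"type":"array"}},"required":["plan"]}

```bash
mkdir -p pics; python3 - <<'E'
from bench import *
import cv2
print(observe())
for n in("scene","top"):
    cv2.imwrite(f"pics/{n}0.png",capture(n)[:,:,::-1]); p=camera_params(n); print(n,p)
print(camera_params("wrist"))
E
```

```text
{'clock': 0.0, 'joints': array([ 1.13242626,  0.33287772, -0.06470774,  1.46095669,  0.02161457,
        1.34993549, -0.08849223]), 'qd': array([-2.68311226e-04,  4.44729353e-05, -6.58097635e-04, -1.27712321e-03,
       -9.70273763e-04,  3.77363194e-04, -8.94073286e-04]), 'joint_efforts': array([-3.38172058e-04, -6.23250461e+01,  2.46615621e-02, -3.89899671e+01,
       -6.12668367e-02,  3.98659345e-02,  1.18667708e-04]), 'eef_pos': array([ 0.25226206, -0.57138355,  0.221743  ]), 'eef_rot': array([-3.69115794e-04,  8.37833508e-01, -5.45925329e-01, -6.42000182e-04]), 'ft_force': array([ 0.18516865,  0.34601041, -0.33508516]), 'moment': array([-0.02545542,  0.00332418, -0.04443932]), 'finger_gap': 0.9938391163856183}
scene {'mtx': array([[469.13416449,   0.        , 251.71013053],
       [  0.        , 469.13416449, 189.56383468],
       [  0.        ,   0.        ,   1.        ]]), 'R': array([[ 8.75210436e-01,  4.83742025e-01,  5.87849486e-04],
       [ 3.35424295e-01, -6.05990000e-01, -7.21295128e-01],
       [-3.48564535e-01,  6.31482203e-01, -6.92627600e-01]]), 't': array([-0.56405
[... 217 characters left out ...]
1712207, -0.99983   , -0.00684091],
       [-0.9873278 , -0.01582758, -0.15790285],
       [ 0.15776773,  0.00945784, -0.98743096]]), 't': array([0.12681298, 0.60368574, 0.88033628])}
{'mtx': array([[325.11176444,   0.        , 254.0680675 ],
       [  0.        , 325.11176444, 190.36700111],
       [  0.        ,   0.        ,   1.        ]]), 'hand_eye': array([[ 9.99999547e-01,  3.53834853e-04,  8.83634608e-04,
        -3.07608777e-04],
       [-5.88270430e-04,  9.59560717e-01,  2.81501126e-01,
        -7.67979790e-02],
       [-7.48296149e-04, -2.81501519e-01,  9.59560491e-01,
        -1.63353414e-01],
       [ 0.00000000e+00,  0.00000000e+00,  0.00000000e+00,
         1.00000000e+00]])}
```

View pics/scene0.png

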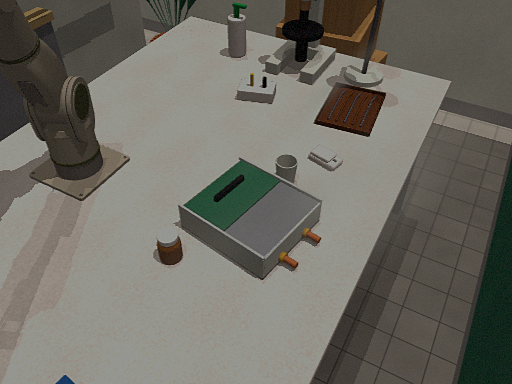

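View pics/top0.png

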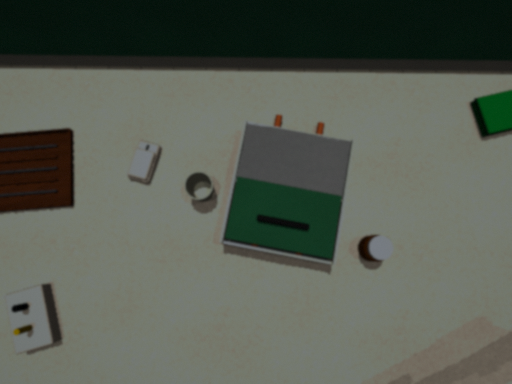

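The scene view shows the box with the green cover nearest the robot. The cup is on its left and the jar is front-right. In the top view the box spans about (223–352, 123–265), with the ledge at about (283,222). I'll enlarge both to read exact points.

```bash
python3 - <<'E'
import cv2
a=cv2.imread("pics/top0.png")[110:275,170:400]; a=cv2.convertScaleAbs(a,alpha=1.6)
cv2.imwrite("pics/top0c.png",cv2.resize(a[:,:200],None,fx=4-.4,fy=4-.4,interpolation=cv2.INTER_CUBIC)) # 720x594
b=cv2.imread("pics/scene0.png")[150:280,150:330]; b=cv2.convertScaleAbs(b,alpha=1.4)
cv2.imwrite("pics/scene0c.png",cv2.resize(b,None,fx=4,fy=4,interpolation=cv2.INTER_CUBIC))
E
```

```text
(no output)
```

View pics/top0c.png

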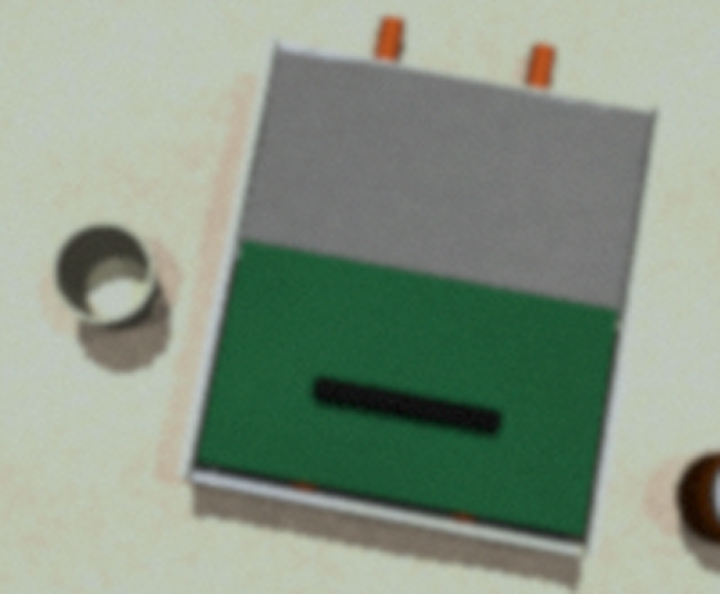

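View pics/scene0c.png

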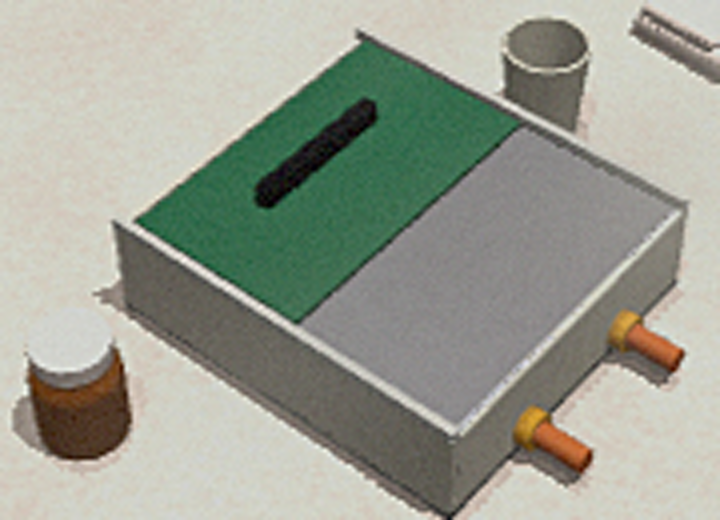

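```bash
cat > h.py <<'E'
import numpy as np, cv2
from bench import *
from scipy.optimize import least_squares
from scipy.spatial.transform import Rotation as Rn
def proj(n,X):
    p=camera_params(n); c=p["R"]@np.asarray(X,float)+p["t"]; u=p["mtx"]@c; return u[:2]/u[2]
def ray(n,px,z):
    p=camera_params(n); d=p["R"].T@np.linalg.inv(p["mtx"])@[px[0],px[1],1]; o=-p["R"].T@p["t"]; return o+d*(z-o[2])/d[2]
def T(q,X): c,s=np.cos(q[2]),np.sin(q[2]); return np.array([q[0]+c*X[0]-s*X[1],q[1]+s*X[0]+c*X[1],X[2]])
def wproj(X,pos,quat):
    p=camera_params("wrist"); H=np.eye(4); H[:3,:3]=Rn.from_quat(np.r_[quat[1:],quat[0]]).as_matrix(); H[:3,3]=pos
    c=np.linalg.inv(H@p["hand_eye"])@np.r_[X,1]; u=p["mtx"]@c[:3]; return u[:2]/u[2]
def wray(px,z,pos,quat):
    p=camera_params("wrist"); H=np.eye(4); H[:3,:3]=Rn.from_quat(np.r_[quat[1:],quat[0]]).as_matrix(); H[:3,3]=pos
    M=H@p["hand_eye"]; d=M[:3,:3]@np.linalg.inv(p["mtx"])@[px[0],px[1],1]; return M[:3,3]+d*(z-M[2,3])/d[2]
E
python3 - <<'E'
from h import *
t=lambda u,v:np.array([170+u/3.6,110+v/3.6]); s=lambda u,v:np.array([150+u/4,150+v/4])
O=[("top",(.15,.135,.089),t(276,45)),("top",(.15,-.135,.089),t(655,110)),("top",(-.15,.135,.08),t(192,482)),("top",(-.15,-.135,.08),t(586,553)),
("scene",(-.15,.135,.089),s(360,33)),("scene",(.15,.135,.089),s(687,204)),("scene",(.15,-.135,.089),s(457,435)),("scene",(-.15,-.135,.089),s(115,222)),("scene",(.15,-.135,0),s(450,518))]
f=lambda q:np.concatenate([proj(n,T(q,X))-p for n,X,p in O])
r=least_squares(f,[.65,-.1,-.15],loss='soft_l1'); q=r.x; print(q); print(f(q).reshape(-1,2).round(1))
c,sn=np.cos(q[2]),np.sin(q[2]); inv=lambda P:np.array([[c,sn],[-sn,c]])@(P[:2]-q[:2])
for p,z in[(t(315,380),.105),(t(500,412),.105),(t(314,400),.105),(t(498,433),.105)]: print(inv(ray("top",p,z)))
for p,z in[(s(367,97),.105),(s(257,182),.105)]: print(inv(ray("scene",p,z)))
print("cover back edge",inv(ray("top",t(430,273),.087)),inv(ray("scene",s(410,225),.087)))
for n,p,z in[("cup",t(103,275),.085)]: w=ray("top",p,z);print(n,w,inv(w))
w=ray("scene",s(70,345),.09);print("jar",w,inv(w))
print("jar top",ray("top",(379,248),.09)); print("mouse",ray("top",(145,162),.03))
E
```

```text
[ 0.60721038  0.05712652 -0.16446833]
[[-3.5 -3.3]
 [ 2.5 -2.1]
 [-4.1 -1. ]
 [ 2.3  0.7]
 [-0.8 -2.3]
 [-0.  -2.4]
 [-0.9  0.1]
 [-1.6 -0.5]
 [ 0.3  0.4]]
[-0.07443279  0.05898298]
[-0.07337775 -0.05872404]
[-0.08695713  0.05734084]
[-0.08657589 -0.0595731 ]
[-0.07894081  0.06096337]
[-0.08300764 -0.05471831]
cover back edge [ 0.00961407 -0.00181602] [ 0.01514591 -0.00767994]
cup [0.61204867 0.2670145  0.085     ] [-0.02959152  0.20784782]
jar [ 0.48191716 -0.15678779  0.09      ] [-0.08857873 -0.23154164]
jar top [ 0.47555128 -0.14961286  0.09      ]
mouse [0.68228614 0.41379371 0.03      ]
```

```bash
python3 - <<'E'
from h import *
t=lambda u,v:np.array([170+u/3.6,110+v/3.6]); s=lambda u,v:np.array([150+u/4,150+v/4])
O=[("top",(.15,.128,.085),t(276,45)),("top",(.15,-.128,.085),t(655,110)),("top",(-.15,.128,.08),t(192,482)),("top",(-.15,-.128,.08),t(586,553)),
("scene",(-.15,.135,.089),s(360,33)),("scene",(.15,.135,.089),s(687,204)),("scene",(.15,-.135,.089),s(457,435)),("scene",(-.15,-.135,.089),s(115,222)),("scene",(.15,-.135,0),s(450,518))]
for sub in(O,O[:4],O[4:]):
    f=lambda q:np.concatenate([proj(n,T(q,X))-p for n,X,p in sub])
    r=least_squares(f,[.65,-.1,-.15],loss='soft_l1'); q=r.x; print(q); print(f(q).reshape(-1,2).round(1).tolist())
    c,sn=np.cos(q[2]),np.sin(q[2]); inv=lambda P:np.array([[c,sn],[-sn,c]])@(P[:2]-q[:2])
    print(inv(ray("top",t(407,407),.105)),inv(ray("scene",s(312,140),.105)))
print(ray("top",t(407,407),.105),ray("scene",s(312,140),.105))
E
```

```text
[ 0.60719861  0.05573916 -0.16387419]
[[-0.1, -2.2], [-0.2, -2.1], [-0.5, -0.4], [-0.1, 0.1], [-1.1, -2.0], [-0.2, -2.2], [-1.1, 0.5], [-1.9, -0.1], [0.1, 0.8]]
[-0.08099393  0.00055405] [-0.08090037  0.00276667]
[ 0.60465617  0.05520562 -0.16430299]
[[0.1, -1.2], [0.0, -1.0], [-0.3, 0.6], [0.2, 1.3]]
[-0.07857323  0.00146152] [-0.07848062  0.00367418]
[ 0.6096945   0.05648173 -0.16977087]
[[0.1, -1.9], [0.8, -1.7], [-0.5, 0.7], [-1.0, -0.3], [0.6, 1.1]]
[-0.08333033 -0.00107714] [-0.08324982  0.00113599]
[0.52738017 0.06949928 0.105     ] [0.52783345 0.07166699 0.105     ]
```

```bash
cat >> h.py <<'E'
Q=np.array([.607,.056,-.166])
def plan(b,z,n=8,yaw=None,clo=1,q=Q,world=None):
    """rows to go to box-frame (x,y), z, tool x at world yaw"""
    o=observe(); p=o["eef_pos"]; R=Rn.from_quat(np.r_[o["eef_rot"][1:],o["eef_rot"][0]])
    yaw=q[2] if yaw is None else yaw
    tgt=T(q,(b[0],b[1],z)) if world is None else np.r_[world,z]
    Rt=Rn.from_matrix(np.array([[np.cos(yaw),np.sin(yaw),0],[np.sin(yaw),-np.cos(yaw),0],[0,0,-1]]))
    rv=(R.inv()*Rt).as_rotvec(); d=(tgt-p)/n*100; out=[]
    print("tgt",tgt.round(4),"dist",np.linalg.norm(tgt-p).round(3),"rv",rv.round(3))
    step=(rv/n).round(3)
    for i in range(n):
        l=R.inv().apply(d); out.append([clo]+[round(float(v),2) for v in l]+[float(v) for v in step]); R=R*Rn.from_rotvec(step)
    print(out)
def inv(P,q=Q):
    c,s=np.cos(q[2]),np.sin(q[2]); return np.array([[c,s],[-s,c]])@(np.asarray(P)[:2]-q[:2])
E
python3 - <<'E'
from h import *
plan((-.125,0),.2,16)
E
```

```text
tgt [0.4837 0.0767 0.2   ] dist 0.688 rv [-0.001  0.001 -0.989]
[[1, -3.12, -2.96, 0.14, -0.0, 0.0, -0.062], [1, -2.93, -3.15, 0.14, -0.0, 0.0, -0.062], [1, -2.73, -3.32, 0.14, -0.0, 0.0, -0.062], [1, -2.52, -3.49, 0.14, -0.0, 0.0, -0.062], [1, -2.3, -3.63, 0.14, -0.0, 0.0, -0.062], [1, -2.07, -3.77, 0.14, -0.0, 0.0, -0.062], [1, -1.83, -3.89, 0.14, -0.0, 0.0, -0.062], [1, -1.59, -4.0, 0.14, -0.0, 0.0, -0.062], [1, -1.34, -4.09, 0.14, -0.0, 0.0, -0.062], [1, -1.08, -4.16, 0.14, -0.0, 0.0, -0.062], [1, -0.82, -4.22, 0.14, -0.0, 0.0, -0.062], [1, -0.56, -4.26, 0.14, -0.0, 0.0, -0.062], [1, -0.29, -4.29, 0.14, -0.0, 0.0, -0.062], [1, -0.03, -4.3, 0.14, -0.0, 0.0, -0.062], [1, 0.24, -4.29, 0.14, -0.0, 0.0, -0.062], [1, 0.51, -4.27, 0.14, -0.0, 0.0, -0.062]]
```

Emit:
apply_moves(plan=[[1,-3.1,-3.0,0.1,0,0,-0.062],[1,-2.9,-3.1,0.1,0,0,-0.062],[1,-2.7,-3.3,0.1,0,0,-0.062],[1,-2.5,-3.5,0.1,0,0,-0.062],[1,-2.3,-3.6,0.1,0,0,-0.062],[1,-2.1,-3.8,0.1,0,0,-0.062],[1,-1.8,-3.9,0.1,0,0,-0.062],[1,-1.6,-4.0,0.1,0,0,-0.062]])

```text
clock: 1.1
eef_pos: [0.3687, -0.2471, 0.2143]
eef_rot: [0.0, 0.947, -0.323, -0.0]
ft_force: [0.1, -0.3, 0.3]
finger_gap: 0.171
```

Emit:
apply_moves(plan=[[1,-1.3,-4.1,0.1,0,0,-0.062],[1,-1.1,-4.2,0.1,0,0,-0.062],[1,-0.8,-4.2,0.1,0,0,-0.062],[1,-0.6,-4.3,0.1,0,0,-0.062],[1,-0.3,-4.3,0.1,0,0,-0.062],[1,0,-4.3,0.1,0,0,-0.062],[1,0.2,-4.3,0.1,0,0,-0.062],[1,0.5,-4.3,0.1,0,0,-0.062]])

```text
clock: 2.1
eef_pos: [0.4845, 0.0776, 0.2064]
eef_rot: [0.0, 0.997, -0.081, 0.0]
ft_force: [0.0, -0.5, 0.2]
finger_gap: 0.006
```

```bash
python3 - <<'E'
from h import *
plan((-.125,0),.12,8)
o=observe();print(o["eef_pos"],o["eef_rot"],inv(o["eef_pos"]),o["clock"],o["ft_force"])
cv2.imwrite("pics/w1.png",cv2.convertScaleAbs(capture("wrist")[:,:,::-1],alpha=1.4))
print([wproj(T(Q,(x,y,.105)),o["eef_pos"],o["eef_rot"]).round(0) for x in(-.088,-.074) for y in (.06,-.06)])
E
```

```text
tgt [0.4837 0.0767 0.12  ] dist 0.086 rv [ 0.    -0.     0.005]
[[1, -0.01, 0.01, 1.08, 0.0, -0.0, 0.001], [1, -0.01, 0.01, 1.08, 0.0, -0.0, 0.001], [1, -0.01, 0.01, 1.08, 0.0, -0.0, 0.001], [1, -0.01, 0.01, 1.08, 0.0, -0.0, 0.001], [1, -0.01, 0.01, 1.08, 0.0, -0.0, 0.001], [1, -0.01, 0.01, 1.08, 0.0, -0.0, 0.001], [1, -0.01, 0.01, 1.08, 0.0, -0.0, 0.001], [1, -0.01, 0.01, 1.08, 0.0, -0.0, 0.001]]
[0.48449242 0.07763607 0.20639811] [ 1.59076369e-04  9.96750268e-01 -8.05535712e-02  1.32755347e-06] [-0.12439866  0.00109566] 2.1 [ 0.00170153 -0.497855    0.23971379]
[array([301., 119.]), array([295., 255.]), array([318., 119.]), array([310., 255.])]
```

View pics/w1.png

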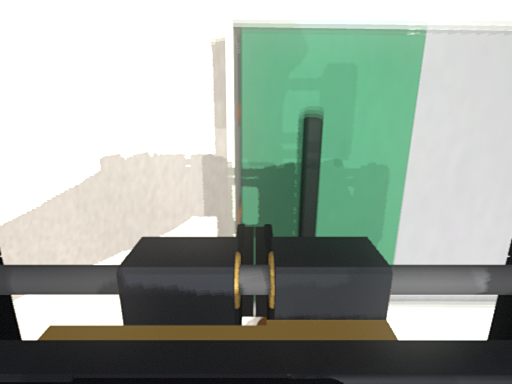

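The ledge's far end is at (312,117), within about 3 px of where I predicted it. The shut fingers are at x 237–272, left of the ledge, so they have clearance. Next I'll descend to 0.095.

Emit:
apply_moves(plan=[[1,0,0,1.7,0,0,0],[1,0,0,1.7,0,0,0],[1,0,0,1.7,0,0,0],[1,0,0,1.7,0,0,0],[1,0,0,1.7,0,0,0],[1,0,0,1.5,0,0,0],[1,0,0,1.1,0,0,0],[1,0,0,0,0,0,0.004]])

```text
clock: 3.15
eef_pos: [0.4839, 0.0765, 0.0948]
eef_rot: [0.0, 0.997, -0.083, -0.001]
ft_force: [0.1, -0.1, 0.8]
finger_gap: 0.006
```

Emit:
apply_moves(plan=[[1,1,0,0,0,0,0],[1,1,0,0,0,0,0],[1,1,0,0,0,0,0],[1,1,0,0,0,0,0],[1,1,0,0,0,0,0],[1,1,0,0,0,0,0],[1,1,0,0,0,0,0],[1,1,0,0,0,0,0]])

```text
clock: 4.15
eef_pos: [0.5638, 0.0628, 0.0955]
eef_rot: [0.0, 0.997, -0.084, -0.0]
ft_force: [-3.3, -1.0, 2.1]
finger_gap: 0.006
```

```bash
python3 - <<'E'
from h import *
o=observe();print(o["eef_pos"],inv(o["eef_pos"]),o["ft_force"])
cv2.imwrite("pics/w2.png",cv2.convertScaleAbs(capture("wrist")[:,:,::-1],alpha=1.4))
E
```

```text
[0.56380401 0.0628182  0.09546351] [-0.04372883 -0.00041317] [-3.27962872 -0.98465927  2.06935816]
```

View pics/w2.png

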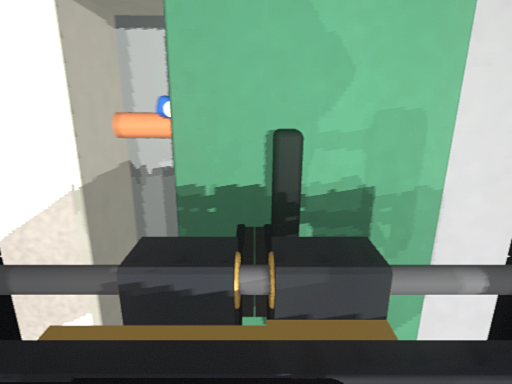

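The ledge is sliding with about 3 N of drag. The blue handle with its white dot shows at (166,107), so it is the valve on the box's +y side.

Emit:
apply_moves(plan=[[1,1,0,0,0,0,0],[1,1,0,0,0,0,0],[1,1,0,0,0,0,0],[1,1,0,0,0,0,0],[1,1,0,0,0,0,0],[1,1,0,0,0,0,0],[1,0.8,0,0,0,0,0],[1,0.4,0,0,0,0,0]])

```text
clock: 5.2
eef_pos: [0.6347, 0.0512, 0.0955]
eef_rot: [-0.0, 0.997, -0.083, 0.0]
ft_force: [-3.8, -1.7, 0.8]
finger_gap: 0.005
```

Emit:
apply_moves(plan=[[1,0.2,0,0,0,0,0],[1,0.2,0,0,0,0,0],[1,0.2,0,0,0,0,0],[1,0.2,0,0,0,0,0],[1,0.2,0,0,0,0,0],[1,0,0,0,0,0,0],[1,0,0,0,0,0,0],[1,0,0,0,0,0,0]])

```text
clock: 6.2
eef_pos: [0.6444, 0.0498, 0.0959]
eef_rot: [-0.0, 0.997, -0.083, 0.0]
ft_force: [0.4, 0.1, -0.8]
finger_gap: 0.004
```

```bash
python3 - <<'E'
from h import *
o=observe();print(o["eef_pos"],inv(o["eef_pos"]),o["ft_force"])
cv2.imwrite("pics/w3.png",cv2.convertScaleAbs(capture("wrist")[:,:,::-1],alpha=1.4))
E
```

```text
[0.64444245 0.04982142 0.09586519] [3.79486882e-02 9.32944621e-05] [ 0.35523786  0.10609874 -0.76201111]
```

View pics/w3.png

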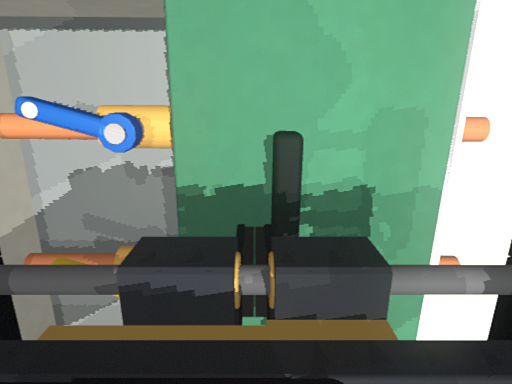

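The compartment is open and blue is at the far (+y) valve, with its dot at (29,110) and hub at (116,133). There is no stop force yet, so I'll keep creeping.

Emit:
apply_moves(plan=[[1,0.2,0,0,0,0,0],[1,0.2,0,0,0,0,0],[1,0.2,0,0,0,0,0],[1,0.1,0,0,0,0,0],[1,0.1,0,0,0,0,0],[1,0,0,0,0,0,0],[1,0,0,0,0,0,0],[1,0,0,0,0,0,0]])

```text
clock: 7.25
eef_pos: [0.6465, 0.0496, 0.0954]
eef_rot: [0.001, 0.997, -0.082, -0.006]
ft_force: [-31.5, -0.0, 20.2]
finger_gap: 0.002
```

The stop is reached at −31 N. I'll back off, rise, and measure the handle.

Emit:
apply_moves(plan=[[1,-0.8,0,0,0,0,0],[1,-1,0,0,0,0,0],[1,-1,0,-1.5,0,0,0],[1,-1,0,-2,0,0,0],[1,-1,0,-2,0,0,0],[1,-1,0,-2,0,0,0],[1,-1,0,-1,0,0,0],[1,0,0,0,0,0,0]])

```text
clock: 8.25
eef_pos: [0.5848, 0.0597, 0.1815]
eef_rot: [0.0, 0.997, -0.083, 0.001]
ft_force: [0.2, 0.3, 0.1]
finger_gap: 0.005
```

```bash
python3 - <<'E'
from h import *
o=observe();print(o["eef_pos"],inv(o["eef_pos"]),o["ft_force"])
cv2.imwrite("pics/w4.png",cv2.convertScaleAbs(capture("wrist")[:,:,::-1],alpha=1.4))
cv2.imwrite("pics/top4.png",cv2.resize(cv2.convertScaleAbs(capture("top")[110:275,200:380,::-1],alpha=1.6),None,fx=3.6,fy=3.6,interpolation=cv2.INTER_CUBIC))
P=np.array([.64444245,.04982142,.09586519]);q=[0,.997,-.083,0]; q=np.array(q)/np.linalg.norm(q)
for px in((116,133),(29,110)): print(inv(wray(px,.064,P,q)))
E
```

```text
[0.58476738 0.05966871 0.18149186] [-2.25332194e-02 -5.54084510e-05] [0.212374   0.30101415 0.05959597]
[-0.04466853  0.05550958]
[-0.0938227   0.06878312]
```

View pics/w4.png

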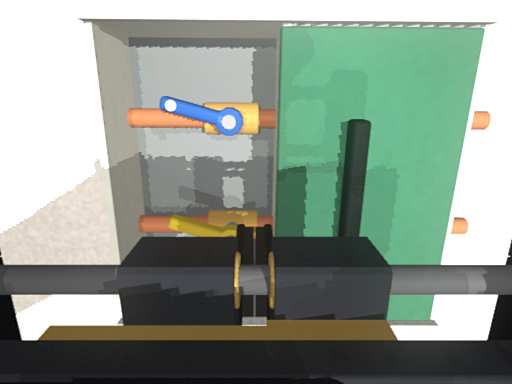

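View pics/top4.png

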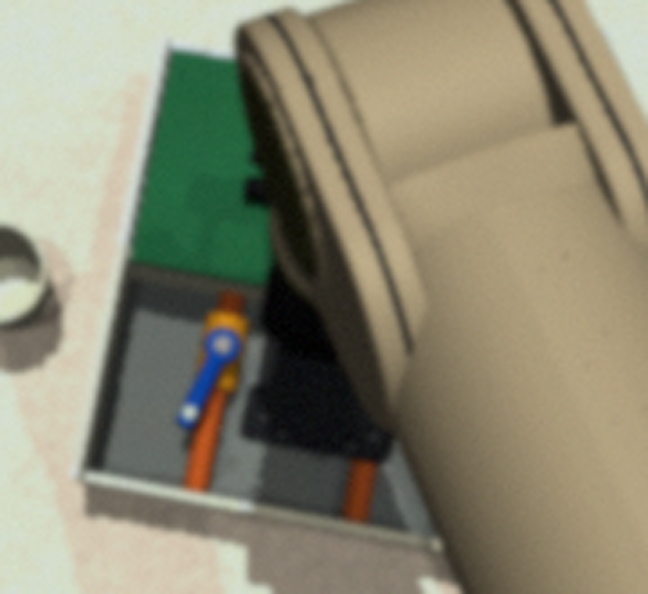

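Both measurements agree with the drawing. The pivot comes out at (−0.0447, 0.0555) against the expected (−0.045, 0.055), and the angle is about 0.26 rad. I'll move to the trailing side of the handle.

```bash
python3 - <<'E'
from h import *
plan((-.0905,.042),.1815,8)
E
```

```text
tgt [0.5247 0.1124 0.1815] dist 0.08 rv [ 0.     0.    -0.001]
[[1, -0.85, -0.53, -0.02, 0.0, 0.0, -0.0], [1, -0.85, -0.53, -0.02, 0.0, 0.0, -0.0], [1, -0.85, -0.53, -0.02, 0.0, 0.0, -0.0], [1, -0.85, -0.53, -0.02, 0.0, 0.0, -0.0], [1, -0.85, -0.53, -0.02, 0.0, 0.0, -0.0], [1, -0.85, -0.53, -0.02, 0.0, 0.0, -0.0], [1, -0.85, -0.53, -0.02, 0.0, 0.0, -0.0], [1, -0.85, -0.53, -0.02, 0.0, 0.0, -0.0]]
```

Emit:
apply_moves(plan=[[1,-1.7,-1.0,0,0,0,0],[1,-1.7,-1.1,0,0,0,0],[1,-1.7,-1.0,0,0,0,0],[1,-1.7,-1.1,0,0,0,0],[1,0,0,1.8,0,0,0],[1,0,0,2,0,0,0],[1,0,0,2,0,0,0],[1,0,0,0,0,0,0]])

```text
clock: 9.35
eef_pos: [0.5238, 0.1116, 0.1204]
eef_rot: [0.0, 0.997, -0.084, -0.002]
ft_force: [-0.1, -0.5, 0.8]
finger_gap: 0.005
```

```bash
python3 - <<'E'
from h import *
o=observe();print(o["eef_pos"],inv(o["eef_pos"]),o["ft_force"])
cv2.imwrite("pics/w5.png",cv2.convertScaleAbs(capture("wrist")[:,:,::-1],alpha=1.4))
E
```

```text
[0.5238043  0.11164291 0.12041729] [-0.09124642  0.04113087] [-0.12673197 -0.50607167  0.76671815]
```

View pics/w5.png

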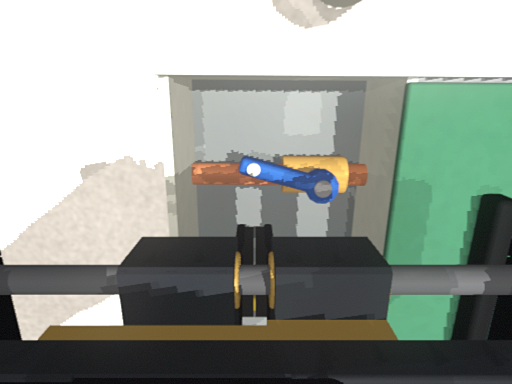

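The handle's dot is at (253,170), clear of the fingertips at (255,228), and the cover is still fully back. I'll descend to z ≈ 0.049 beside the handle and check the force before sweeping.

Emit:
apply_moves(plan=[[1,0,0,1.2,0,0,0],[1,0,0,1.2,0,0,0],[1,0,0,1.2,0,0,0],[1,0,0,1.2,0,0,0],[1,0,0,1.2,0,0,0],[1,0,0,0.8,0,0,0],[1,0,0,0.3,0,0,0],[1,0,0,0,0,0,0]])

```text
clock: 10.4
eef_pos: [0.5249, 0.1123, 0.0516]
eef_rot: [-0.0, 0.997, -0.083, 0.0]
ft_force: [-0.5, -0.9, 0.6]
finger_gap: 0.01
```

```bash
python3 - <<'E'
from h import *
o=observe();b=inv(o["eef_pos"]);print(b,o["ft_force"])
r=.042; prev=b
for th in np.linspace(.264,1.571,16):
    d=8*abs(np.sin(th))+9.5*abs(np.cos(th))+6; d/=1000
    p=np.array([-.045,.055])+r*np.array([-np.cos(th),np.sin(th)])-d*np.array([np.sin(th),np.cos(th)])
    print(round(th,2),p.round(4),"tool step cm",((p-prev)*[100,-100]).round(2)); prev=p
E
```

```text
[-0.09025731  0.04194992] [-0.52792039 -0.85781794  0.57955178]
0.26 [-0.09    0.0493] tool step cm [ 0.02 -0.73]
0.35 [-0.0905  0.0529] tool step cm [-0.05 -0.36]
0.44 [-0.0907  0.0565] tool step cm [-0.02 -0.37]
0.53 [-0.0905  0.0603] tool step cm [ 0.02 -0.38]
0.61 [-0.0899  0.0641] tool step cm [ 0.06 -0.38]
0.7 [-0.089  0.068] tool step cm [ 0.09 -0.38]
0.79 [-0.0877  0.0718] tool step cm [ 0.13 -0.38]
0.87 [-0.0859  0.0755] tool step cm [ 0.17 -0.37]
0.96 [-0.0838  0.0791] tool step cm [ 0.21 -0.36]
1.05 [-0.0813  0.0826] tool step cm [ 0.25 -0.34]
1.14 [-0.0784  0.0858] tool step cm [ 0.29 -0.32]
1.22 [-0.0751  0.0888] tool step cm [ 0.33 -0.3 ]
1.31 [-0.0715  0.0914] tool step cm [ 0.36 -0.26]
1.4 [-0.0676  0.0937] tool step cm [ 0.39 -0.23]
1.48 [-0.0634  0.0956] tool step cm [ 0.42 -0.19]
1.57 [-0.059  0.097] tool step cm [ 0.44 -0.14]
```

Emit:
apply_moves(plan=[[1,0,-0.4,0.3,0,0,0],[1,0,-0.4,0,0,0,0],[1,0,-0.4,0,0,0,0],[1,0,-0.4,0,0,0,0],[1,0,-0.4,0,0,0,0],[1,0.1,-0.4,0,0,0,0],[1,0.1,-0.4,0,0,0,0],[1,0.1,-0.3,0,0,0,0]])

```text
clock: 11.4
eef_pos: [0.5329, 0.1427, 0.0485]
eef_rot: [-0.0, 0.997, -0.083, -0.0]
ft_force: [-1.1, -2.1, 0.2]
finger_gap: 0.003
```

Emit:
apply_moves(plan=[[1,0.2,-0.4,0,0,0,0],[1,0.2,-0.4,0,0,0,0],[1,0.2,-0.3,0,0,0,0],[1,0.3,-0.3,0,0,0,0],[1,0.3,-0.3,0,0,0,0],[1,0.3,-0.3,0,0,0,0],[1,0.3,-0.3,0,0,0,0],[1,0,0,0,0,0,0]])

```text
clock: 12.4
eef_pos: [0.5549, 0.1626, 0.0486]
eef_rot: [-0.0, 0.997, -0.083, 0.0]
ft_force: [0.6, 0.2, 0.2]
finger_gap: 0.005
```

```bash
python3 - <<'E'
from h import *
o=observe();b=inv(o["eef_pos"]);print(b,o["ft_force"])
cv2.imwrite("pics/w6.png",cv2.convertScaleAbs(capture("wrist")[:,:,::-1],alpha=1.4))
E
```

```text
[-0.06895711  0.09651849] [0.57444592 0.158803   0.16584174]
```

View pics/w6.png

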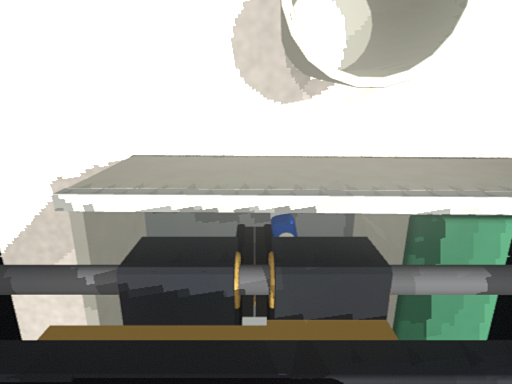

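The handle tip is at (284,228), just to the +x side of the fingers and nearly crosswise. I'll now push it +x to the stop.

Emit:
apply_moves(plan=[[1,0.3,0,0,0,0,0],[1,0.3,0,0,0,0,0],[1,0.2,0,0,0,0,0],[1,0.2,0,0,0,0,0],[1,0.1,0,0,0,0,0],[1,0.1,0,0,0,0,0],[1,0,0,0,0,0,0],[1,0,0,0,0,0,0]])

```text
clock: 13.45
eef_pos: [0.5652, 0.1604, 0.0484]
eef_rot: [0.0, 0.997, -0.083, -0.001]
ft_force: [-7.1, 1.8, 4.0]
finger_gap: 0.007
```

Emit:
apply_moves(plan=[[1,0.1,0,0,0,0,0],[1,0.1,0,0,0,0,0],[1,0.1,0,0,0,0,0],[1,0,0,0,0,0,0],[1,0,0,0,0,0,0],[1,0,0,0,0,0,0],[1,0,0,0,0,0,0],[1,0,0,0,0,0,0]])

```text
clock: 14.45
eef_pos: [0.5655, 0.1604, 0.0482]
eef_rot: [0.001, 0.997, -0.083, -0.003]
ft_force: [-19.7, 0.9, 13.0]
finger_gap: 0.008
```

The handle is against its stop: force rose to −20 N with only 0.3 mm of movement. I'll back off along −x, rise, and move away toward the robot.

Emit:
apply_moves(plan=[[1,-0.6,0,0,0,0,0],[1,-0.8,0,0,0,0,0],[1,-0.5,0,0,0,0,0],[1,0,0,-2,0,0,0],[1,0,0,-3,0,0,0],[1,0,0,-3,0,0,0],[1,0,0,-3,0,0,0],[1,0,0,-2,0,0,0]])

```text
clock: 15.45
eef_pos: [0.5513, 0.1629, 0.1813]
eef_rot: [-0.0, 0.997, -0.083, 0.001]
ft_force: [0.7, 0.2, 0.4]
finger_gap: 0.006
```

Emit:
apply_moves(plan=[[1,0,4,-1,0,0,0],[1,0,5,0,0,0,0],[1,0,5,0,0,0,0],[1,0,5,0,0,0,0],[1,0,5,0,0,0,0],[1,0,5,0,0,0,0],[1,0,5,0,0,0,0],[1,0,0,0,0,0,0]])

```text
clock: 16.45
eef_pos: [0.4929, -0.1771, 0.1888]
eef_rot: [0.001, 0.996, -0.087, -0.0]
ft_force: [-0.1, -0.5, 0.2]
finger_gap: 0.0
```

```bash
python3 - <<'E'
from h import *
o=observe();print(o["eef_pos"],o["ft_force"],o["clock"])
a=capture("top")[:,:,::-1]; s=capture("scene")[:,:,::-1]
cv2.imwrite("pics/top7f.png",a);cv2.imwrite("pics/scene7.png",s)
cv2.imwrite("pics/top7.png",cv2.resize(cv2.convertScaleAbs(a[110:275,170:370],alpha=1.6),None,fx=3.6,fy=3.6,interpolation=cv2.INTER_CUBIC))
E
```

```text
[ 0.49287494 -0.17714723  0.18882262] [-0.1258929  -0.50918529  0.21386391] 16.45
```

View pics/top7.png

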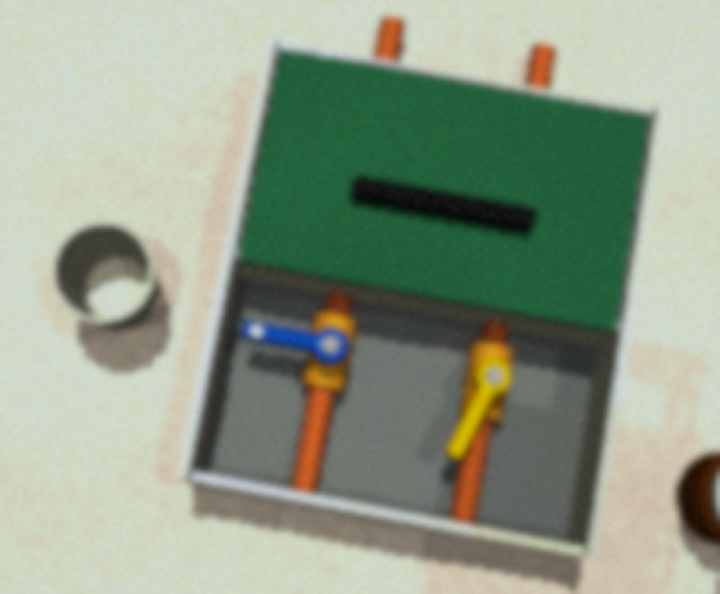

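View pics/scene7.png

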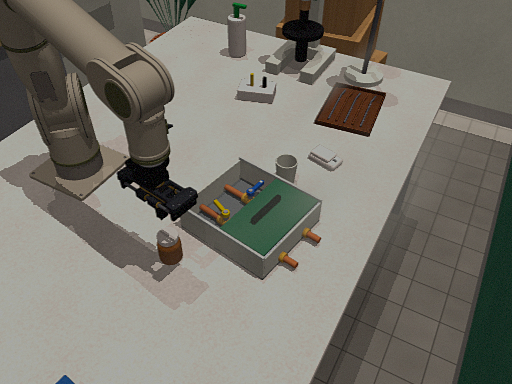

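```bash
python3 - <<'E'
from h import *
t=lambda u,v:(170+u/3.6,110+v/3.6)
l=inv(ray("top",t(444,207),.105)); h=inv(ray("top",t(332,345),.064)); d=inv(ray("top",t(256,331),.064)); v=d-h
print("slide",l[0]+.09,"angle",np.arctan2(v[1],-v[0]),h)
print(observe()["ft_force"]); print(hand_in())
E
```

```text
slide 0.1402275060030409 angle 1.5722103289708909 [-0.04540576  0.05381602]
[-0.08077711  0.0849883   1.19589506]
the job is handed in; nothing more can be done
None
```

I pushed the green cover back to its end stop and turned the blue handle until it was shut. The job was handed in at about 16.5 s of the 48 s allowed. `hand_in` reports no verdict, so these are my own checks:

| Check | Result | Required |
|---|---|---|
| Cover travel | about 0.140 m in the last top picture; the stop itself was felt at about 31 N | above 0.13 m |
| Blue handle angle | about 1.57 rad in the last top picture; the stop was felt at about 20 N | above 1.44 rad |

- **Bystanders:** the yellow handle, cup, jar and mouse looked undisturbed in the last pictures. I judged that by eye only and did not measure how far they might have moved.
- **Cover and arm:** the cover lies flat, and at hand-in the arm was well clear and touching nothing.
- **One disagreement:** the picture puts the cover about 5 mm short of the 0.145 m stop that I felt. That is within the roughly 4–5 mm that my position estimates from the two fixed cameras differed, and still inside the 15 mm allowed.

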